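# Shut and latch the casting mould

## Task

The wooden casting mould stands with its front gate ajar and its hook swung out. Push the gate shut against its spring buffer, then swing the hook in round the pin on the gate, firmly but without forcing it, until it clicks home and holds the gate shut by itself. Leave the round gypsum pattern in the mould and the jar and the gypsum star beside it where they are.

Things in the scene. Friction and masses are not known exactly. Their poses are not given: they have to be found in the camera images.
- mould: Open-topped wooden casting mould, screwed down. Base board 136 x 148 x 12 mm; walls 12 mm thick, top 58 mm above the table, inside 90 x 100 mm. Origin: centre of the base's underside. x points from the gate side to the back wall, y to the side wall on which the gate is hinged, z up. Turned by up to 0.35 rad.
- mould_gate (a joint): Gate angle (rad) about the vertical hinge: 0 is flush with the walls; it grows as the free end swings out to the mould's -x. Stays where left (light friction), but over the last 0.06 to 0.11 rad a spring buffer (about 1 N per mm) resists and pushes it back to where the two first touch; how far the buffer stands out is unknown and only felt. Latched: about 0.035 rad.
- mould_hook (a joint): Hook angle (rad) about its vertical pivot. 0: arm along the mould's -x; grows as it swings outward, anticlockwise from above. Stays where left. From about 0.6 inward it draws the gate in; resistance rises to a hump, then drops as the hook snaps round the pin by itself up to a rigid stop. Home lies anywhere from -0.15 to 0.15, as the keeper is set: felt or seen. The hump lies 0.08 before it.
- gate_hinge (a point): Point on the gate's vertical hinge axis, 37 mm above the table, at (-58, 63) mm in the mould's frame. The gate is a wooden leaf 12 mm thick, from 4 to 134 mm from this axis and 15 to 59 mm above the table; its outer face lies 1 mm on the inner side of the axis.
- gate_end (a point): Point on the gate's outer face near its free end, 119 mm from the hinge axis, 37 mm above the table. Above it on the gate's top sits an adjustable keeper with the upright steel catch pin (8 mm thick, up to 79 mm above the table, in the middle of the gate's thickness). The keeper is set anywhere from 109 to 129 mm from the hinge axis and its place is not measured.
- hook_pivot (a point): Top of the hook's vertical pivot, 78 mm above the table, at (20, -56) mm in the mould's frame, on the side wall opposite the hinge. The hook is an 8 mm round steel bar, 66 to 74 mm above the table; its flared mouth catches the pin if the gate stands within 0.12 rad.
- thumb_stud (a point): Top centre of the hook's upright round wooden thumb stud, 12 mm thick, 70 to 106 mm above the table; push here. At hook angle 0 it lies (-56, -8.5) mm from the pivot in the mould's frame (57 mm from the axis). Getting over the hump takes about 4 to 14 N here, depending on the buffer.
- medallion: Round gypsum pattern, 68 mm across and 15 mm high, lying loose on the mould's floor (12 mm above the table); origin at its underside. Must stay.
- pigment_jar: Lidded jar, 62 mm across, 86 mm high, standing beside the mould on the hinge side; origin at its underside. Must stay.
- gypsum_star: Gypsum star, 84 mm across, 18 mm high, lying to the left of the mould; origin at its underside. Must stay.

How it is judged:
On the way, in this order (a step that is already met when the one before it is completed fails the run):
1. the gate is pushed to its buffer (0.12 rad or less) while the hook is still swung out (value of joint mould_gate below 0.12 rad and value of joint mould_hook above 0.6 rad), for 0.2 s.
2. the hook has snapped into its notch round the pin (value of joint mould_hook below 0.2 rad and value of joint mould_gate between 0.022 and 0.05 rad), for 0.1 s.
At the end, for the whole second after the job is handed in: The hook is home round the pin (hook below 0.2 rad) and by itself holds the gate 0.022 to 0.05 rad from flush (in the notch; on the hump the gate stands nearer, unhooked it springs farther out), both at rest (all of step 2 and velocity of joint mould_hook between -0.05 and 0.05 rad/s and velocity of joint mould_gate between -0.05 and 0.05 rad/s); the robot touches nothing.
It fails at once if the mould, its gate or hook is forced with more than 28 N (contact force between any of the fingers, the arm and mould above 28 N).
It fails at once if the gypsum pattern in the mould is disturbed by more than 15 mm (distance of medallion from where it was at the start of the episode above 0.015 m).
It fails at once if the jar or the star is moved by more than 25 mm (distance of any of pigment_jar, gypsum_star from where it was at the start of the episode above 0.025 m).
It also fails if it takes over 69 s, if anything falls off the work surface, if the arm or the gripper's body presses on something with over 40 N, if the wrist force passes 120 N, or if a joint passes its speed limit or range.

## Robot

A 7-joint arm with a two-finger parallel gripper is mounted at the origin on a cart in front of the work surface, level with it; the furniture and walls round the work are solid. World frame = base frame: x ahead of the robot, y to its left, z up, the work surface at z = 0. Lengths are in m, angles in rad, forces in N, time in s.
With the tool pointing down it reaches from about 0.425 to 0.95 m from the base axis. Payload 4.7 kg.
Tool frame: the origin (TCP) lies between the finger pads; the fingertips stand 25 mm ahead of it and the grasp point (between the pads) lies 6 mm ahead of it; z points along the fingers, y is the line along which they close (so a half turn about z gives the same grasp; the last joint's range is limited). The gripper opens to 85 mm and grips with 20 to 120 N. Pads are 22 mm wide; open, the fingers measure 114 mm over their backs; the gripper's body (76 mm by 85 mm) begins 54 mm behind the grasp point. The pads swing forward as they close: fully open they stand 13 mm farther back than shut.
Start: joints at [1.276, 0.469, -0.049, 1.532, 0.024, 1.141, -0.082], TCP at [0.177, -0.651, 0.256] pointing down, gripper open.
Joint ranges: [-2.59, 2.59], [-0.33, 1.99], [-1.39, 1.29], [0.1, 2.45], [-1.04, 4.18], [0.21, 1.99], [-2.66, 2.66]. Speed limits (rad/s): [2.57, 2.57, 3.14, 3.14, 3.14, 3.14, 3.14].

## Interface

Orientations are given as a 3x3 rotation matrix whose columns are the frame's x, y, z axes.
In Python, from rig import * gives the robot as it stands. Calls block until the motion is done:
- movep(position, orientation): joint-space move of the TCP to a pose.
- move_l(position, attitude=None, feed=0.15, until_force=None): straight line of the TCP; attitude=None keeps the orientation; feed is the mean speed in m/s. With until_force (N) it stops when the force on the tool has changed by that much, and returns True; else False.
- move_joints(angles): joint-space move.
- command_gripper(opening, newtons=None): finger opening in m; newtons is the grip in N (None keeps the last); returns when the fingers have stopped.
- sleep(seconds).
- inverse_kinematics(position, orientation): joint angles nearest the present ones, or None.
- sense(): the state.
- camera(name): name is "side" or "top" or "wrist"; returns (picture, depth): 384x512x3 uint8, red, green, blue; 384x512 float32, m along the optical axis (not along the pixel's ray), 0 where there is no reading.
- camera_params(name): a dict with "K" (3x3 intrinsics, pixels), "position" and "rotation" of the camera in the world; the wrist camera has in their place "tool_from_camera" (4x4, takes a point from camera to tool coordinates, whose origin is the TCP and whose axes are the flange's). Camera axes: x right, y down, z forward; pixel columns grow to the right and rows downward; lengths in m; the calibration is good to about 2 mm. A picture is of the moment at which its call begins: read the wrist's pose just before it. camera_params takes no time and is no camera call.
A pose or a line that the arm cannot do raises Unreachable and nothing moves.
- finish_job(): hands the job in; it is judged then, once.
The state is a dict: "time_s": time; "joint_pos": joint angles; "qd": joint speeds; "joint_efforts": joint torques, N m; "position": TCP position; "tcp_rot": TCP orientation; "wrist_force": force on the tool from outside, world axes, zero at the start; "ft_torque": the same for the moment, N m; "finger_gap": finger opening in m; "gripper_force": force on a finger pad.
Only numpy, scipy, OpenCV 4.12 (cv2) and the standard library are available. Lean on these libraries where they do the work, as an engineer would, in place of code of your own. Each camera call takes 0.05 s, during which the arm holds its last target. There are 200 camera calls.

## Working session

There is one attempt and no reset: what is moved stays moved. The work goes in short steps, each a Python script; the robot and the scene stay as the last script left them, time stands still between calls to the robot, and variables do not carry over. Pictures are saved under pics/ and viewed, at most 10 in all, crops included, and the job is handed in when it is done.

```bash
mkdir -p pics; ls
python3 - <<'E'
from rig import *
import cv2, numpy as np
for n in ["top","side"]:
    p,d=camera(n); cv2.imwrite(f"pics/{n}0.png",p[:,:,::-1]); np.savez(f"{n}0.npz",p=p,d=d)
    print(n,{k:np.round(v,4).tolist() for k,v in camera_params(n).items()})
s=sense(); print(s['time_s'],s['position'],np.round(s['tcp_rot'],3).tolist())
E
```

```text
pics
top {'K': [[362.5682, 0.0, 253.283], [0.0, 362.5682, 187.4775], [0.0, 0.0, 1.0]], 'position': [0.4429, 0.3056, 0.9431], 'rotation': [[-0.017, -0.9878, 0.1546], [-0.9998, 0.0158, -0.0091], [0.0066, -0.1547, -0.9879]]}
side {'K': [[355.7057, 0.0, 260.8776], [0.0, 355.7057, 184.7337], [0.0, 0.0, 1.0]], 'position': [0.4514, 1.0595, 0.4756], 'rotation': [[-0.9897, -0.0538, 0.1324], [-0.1424, 0.4473, -0.8829], [-0.0117, -0.8927, -0.4504]]}
0.1 [ 0.17717075 -0.65082147  0.25536554] [[0.965, 0.263, -0.001], [0.263, -0.965, 0.002], [-0.0, -0.002, -1.0]]
```

View pics/top0.png

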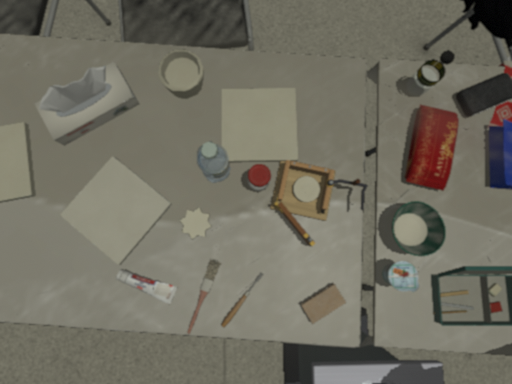

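View pics/side0.png

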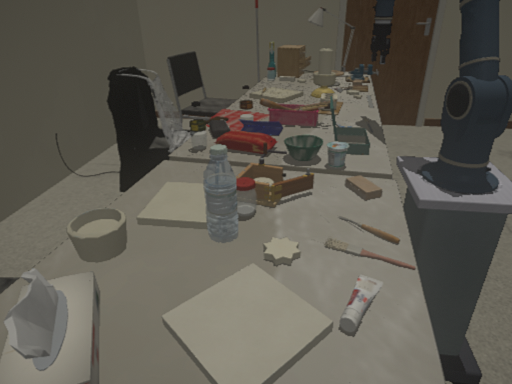

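The top view shows the mould at about px (305,190). The gate is hinged at about (280,203) with its free end at (310,243), and the hook is on the right at (330–365,185). The jar is at (258,177) and the star at (195,222). I'll enlarge that area.

```bash
python3 - <<'E'
import cv2
p=cv2.imread("pics/top0.png")[145:260,240:380]
cv2.imwrite("pics/top0c.png",cv2.resize(p,None,fx=5,fy=5,interpolation=cv2.INTER_CUBIC))
E
cat > h.py <<'E'
from rig import *
import numpy as np, cv2
def ray(cam,u,v,z):
    "pixel -> world point on plane z"
    c=camera_params(cam); R=np.array(c['rotation']); o=np.array(c['position'])
    d=R@np.linalg.solve(np.array(c['K']),[u,v,1.]); return o+d*(z-o[2])/d[2]
def proj(cam,P):
    c=camera_params(cam); q=np.array(c['K'])@np.array(c['rotation']).T@(np.array(P)-c['position']); return q[:2]/q[2]
E
```

```text
(no output)
```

View pics/top0c.png

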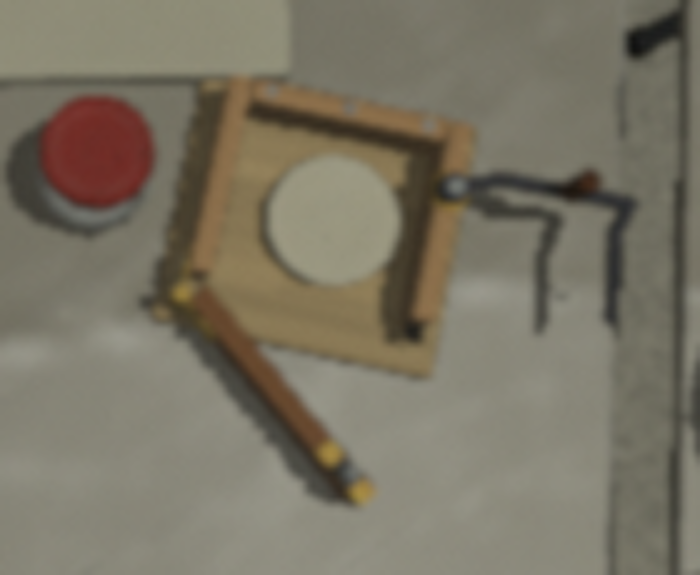

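The crop shows these points, in crop px: pivot (455,187), stud top (585,183), hinge (183,291) and pin (346,470). The back wall's outer corners are (235,78) and (475,122). Next I'll compute the coarse pose.

Run:
```python
from h import *
C=lambda x,y,z: ray("top",(x+.5)/5-.5+240,(y+.5)/5-.5+145,z)[:2]
M=np.array([[20,-56],[-58,63],[57,62],[57,-62]])/1e3
W=np.array([C(455,187,.078),C(183,291,.06),C(235,78,.058),C(475,122,.058)])
Mc=M-M.mean(0);Wc=W-W.mean(0)
th=np.arctan2((Mc[:,0]*Wc[:,1]-Mc[:,1]*Wc[:,0]).sum(),(Mc*Wc).sum())
R=np.array([[np.cos(th),-np.sin(th)],[np.sin(th),np.cos(th)]]); t=W.mean(0)-R@M.mean(0)
print("th",th,"t",t); print("res mm",((M@R.T+t-W)*1e3).round(1).tolist())
m=lambda w:((w-t)@R*1e3).round(1)
print("stud",C(585,183,.106),m(C(585,183,.106)),"pin",C(346,470,.079),m(C(346,470,.079)), "gateend",m(C(362,492,.06)))
print("jar",C(97,150,.086),"star",ray("top",195,222,.018), "med",m(C(333,219,.027)))
print("tableedge",C(612,400,0),C(680,400,0))
```

```text
th -0.23300338251266434 t [0.58227772 0.16738286]
res mm [[0.1, -1.7], [-1.8, 0.1], [3.0, 1.6], [-1.3, 0.0]]
stud [0.58488454 0.05512312] [  28.5 -108.6] pin [0.45373981 0.16859445] [-125.3  -28.5] gateend [-133.1  -40.9]
jar [0.60811524 0.28343899] star [0.50116735 0.44675094 0.018     ] med [ 0.7 -5.5]
tableedge [0.48837524 0.01635116] [ 0.48778596 -0.0190337 ]
```

```bash
cat >> h.py <<'E'
def att(psi):
    c,s=np.cos(psi),np.sin(psi); return np.array([[c,s,0],[s,-c,0],[0,0,-1.]])
E
python3 - <<'E'
from h import *
p=sense()['position']; move_l([p[0],p[1],.36],feed=.25)
movep([.50,.13,.36],att(-.3))
command_gripper(0.0,40)
s=sense(); pic,d=camera("wrist"); c=camera_params("wrist")
np.savez("w1.npz",p=pic,d=d,pos=s['position'],rot=s['tcp_rot'],K=c['K'],T=c['tool_from_camera'])
print(s['time_s'],s['position'],s['finger_gap'],s['wrist_force'],np.round(c['tool_from_camera'],3).tolist())
cv2.imwrite("pics/w1.png",cv2.resize(pic[:,:,::-1],(800,600),interpolation=cv2.INTER_CUBIC))
E
```

```text
4.4 [0.49999518 0.1300201  0.3600093 ] 3.04262209064893e-06 [-0.63416665  0.16915807 -0.27989702] [[-0.0, -0.945, -0.328, 0.085], [1.0, -0.0, -0.0, 0.001], [0.0, -0.328, 0.945, -0.116], [0.0, 0.0, 0.0, 1.0]]
```

View pics/w1.png

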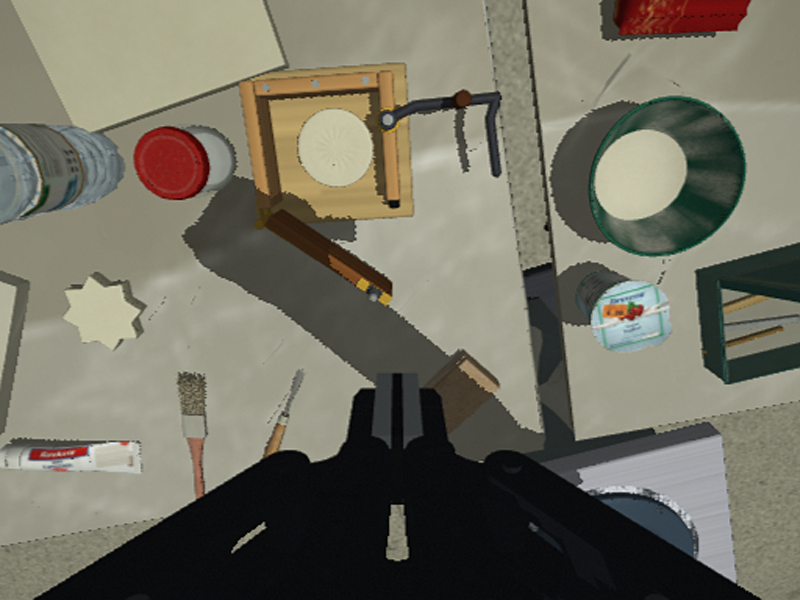

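The wrist view is sharp. In 800x600 px it shows the pivot top at (389,119), stud top at (463,98), pin top at (374,295) and hinge at (264,217). The back wall's outer top corners are at (242,82) and (395,71).

Run:
```python
from h import *
w=np.load("w1.npz"); K,T,Rt,p0=w['K'],w['T'],w['rot'],w['pos']
def C(x,y,z):
    u,v=(np.array([x,y])+.5)/1.5625-.5
    d=Rt@T[:3,:3]@np.linalg.solve(K,[u,v,1]); o=p0+Rt@T[:3,3]; return (o+d*(z-o[2])/d[2])[:2]
M=np.array([[20,-56],[-58,63],[57,62],[57,-62]])/1e3
W=np.array([C(389,119,.078),C(264,217,.06),C(242,82,.058),C(395,71,.058)])
Mc=M-M.mean(0);Wc=W-W.mean(0)
th=np.arctan2((Mc[:,0]*Wc[:,1]-Mc[:,1]*Wc[:,0]).sum(),(Mc*Wc).sum())
R=np.array([[np.cos(th),-np.sin(th)],[np.sin(th),np.cos(th)]]); t=W.mean(0)-R@M.mean(0)
print("th",th,"t",t); print("res mm",((M@R.T+t-W)*1e3).round(1).tolist())
m=lambda q:((q-t)@R*1e3).round(1)
print("stud",m(C(463,98,.106)),"pin",m(C(374,295,.079)))
# depth check: heights at stud, pin
for x,y in [(463,98),(374,295),(389,119)]:
    u,v=int((x+.5)/1.5625),int((y+.5)/1.5625); dd=w['d'][v,u]
    print((p0+Rt@(T[:3,3]+T[:3,:3]@(np.linalg.solve(K,[u,v,1])*dd))).round(4))
s=sense()
# reach checks
for P,psi in [([.43,.19,.065],-.95),([.61,.05,.11],-.1),([.53,.10,.11],-1.65)]:
    q=inverse_kinematics(P,att(psi)); print(None if q is None else np.round(q,2))
```

```text
th -0.24056937973063303 t [0.58473052 0.16401425]
res mm [[-0.0, -2.4], [-4.1, 4.5], [2.6, -0.2], [1.5, -2.0]]
stud [  29.6 -107.5] pin [-123.2  -31.3]
[0.5875 0.0526 0.1047]
[0.4562 0.1638 0.0759]
[0.5907 0.107  0.078 ]
[-0.93  0.46  0.53  2.2  -0.42  0.58 -2.61]
[ 0.47  0.7  -0.89  1.78  0.65  0.98 -2.37]
[ 0.57  0.76 -1.18  1.95  0.83  1.03  2.06]
```

Run:
```python
from h import *
print(np.round(sense()['joint_pos'],2))
for P,l in [([.43,.19,.065],[-.95]),([.53,.12,.065],[-.3]),([.61,.05,.11],[-.1]),([.56,.06,.11],[-.9]),([.53,.10,.11],[-1.65])]:
    for b in l:
        for k in range(4):
            q=inverse_kinematics(P,att(b+k*np.pi/2)); print(P,b,k,None if q is None else np.round(q,2))
```

```text
[ 0.57  0.29 -1.1   1.72  0.27  1.3  -2.46]
[0.43, 0.19, 0.065] -0.95 0 [-0.93  0.46  0.53  2.2  -0.42  0.58 -2.61]
[0.43, 0.19, 0.065] -0.95 1 [ 0.2   0.59 -0.89  2.14  0.7   0.74 -2.11]
[0.43, 0.19, 0.065] -0.95 2 [ 0.41  0.81 -1.25  2.13  0.98  0.98 -0.79]
[0.43, 0.19, 0.065] -0.95 3 [ 0.37  0.76 -1.18  2.13  0.93  0.92  0.83]
[0.53, 0.12, 0.065] -0.3 0 [ 0.17  0.59 -0.62  1.98  0.5   0.73 -2.62]
[0.53, 0.12, 0.065] -0.3 1 [ 0.47  0.8  -1.09  1.97  0.89  0.96 -1.37]
[0.53, 0.12, 0.065] -0.3 2 [ 0.59  1.03 -1.37  1.96  1.11  1.21  0.04]
[0.53, 0.12, 0.065] -0.3 3 [ 0.52  0.87 -1.18  1.96  0.97  1.03  1.71]
[0.61, 0.05, 0.11] -0.1 0 [ 0.47  0.7  -0.89  1.78  0.65  0.98 -2.37]
[0.61, 0.05, 0.11] -0.1 1 [ 0.62  0.88 -1.2   1.78  0.9   1.15 -0.98]
[0.61, 0.05, 0.11] -0.1 2 [ 0.61  0.87 -1.18  1.78  0.89  1.14  0.6 ]
[0.61, 0.05, 0.11] -0.1 3 [-0.87  0.81  1.11  1.86 -0.86  1.04 -2.64]
[0.56, 0.06, 0.11] -0.9 0 [-0.29  0.46  0.14  1.95 -0.09  0.74 -2.57]
[0.56, 0.06, 0.11] -0.9 1 [ 0.54  0.69 -1.01  1.9   0.72  0.97 -1.71]
[0.56, 0.06, 0.11] -0.9 2 [ 0.69  0.93 -1.35  1.89  0.99  1.21 -0.35]
[0.56, 0.06, 0.11] -0.9 3 [ 0.63  0.8  -1.18  1.89  0.85  1.07  1.33]
[0.53, 0.1, 0.11] -1.65 0 [ 0.57  0.76 -1.18  1.95  0.83  1.03  2.06]
[0.53, 0.1, 0.11] -1.65 1 [ 0.41  0.6  -0.91  1.96  0.62  0.88 -2.47]
[0.53, 0.1, 0.11] -1.65 2 [ 0.58  0.79 -1.22  1.95  0.87  1.06 -1.11]
[0.53, 0.1, 0.11] -1.65 3 [ 0.57  0.76 -1.18  1.95  0.83  1.03  0.49]
```

```bash
cat >> h.py <<'E'
th=-.237; t=np.array([.5835,.1657]); c_,s_=np.cos(th),np.sin(th); R2=np.array([[c_,-s_],[s_,c_]])
def mw(x,y,z): return np.r_[R2@[x/1e3,y/1e3]+t,z]
def gate_pose(phi,off,r=110,z=.065,half=11):
    d=np.array([-np.sin(phi),-np.cos(phi)]); n=np.array([np.cos(phi),-np.sin(phi)])  # along leaf, inward normal
    q=np.array([-58,63])+r*d+(1-half-off)*n
    return mw(*q,z),att(th-phi+np.pi)
def F(): return np.array(sense()['wrist_force'])
E
python3 - <<'E'
from h import *
w=np.load("w1.npz"); v,u=np.mgrid[230:300,225:285]; d=w['d'][v,u]
pts=np.linalg.solve(w['K'],np.stack([u.ravel(),v.ravel(),np.ones(u.size)]))*d.ravel()
P=(w['T'][:3,:3]@pts).T+w['T'][:3,3]; P=P[(d.ravel()>0)&(P[:,2]<.06)]
print(len(P),P.max(0),P.min(0)); Q=P[P[:,2]>P[:,2].max()-.01]; print(Q.max(0),Q.min(0))
movep([.46,.17,.25],gate_pose(.8,20)[1])
p,a=gate_pose(.8,20); movep([*p[:2],.2],a); print(F()); move_l(p,feed=.1)
s=sense();print(s['time_s'],s['position'],F(),np.round(s['joint_pos'],2))
pic,d=camera("top"); cv2.imwrite("pics/t2.png",cv2.resize(pic[145:275,240:380,::-1],None,fx=4,fy=4,interpolation=cv2.INTER_CUBIC))
E
```

```text
3252 [0.01474312 0.01449672 0.02353132] [ 0.00010576 -0.01260008 -0.02593325]
[0.01186921 0.01435196 0.02353132] [ 0.00625755 -0.01248311  0.01356456]
[-0.17291276 -0.17351495  0.5302762 ]
8.2083 [0.43232251 0.21062759 0.06550077] [ 0.0827217  -0.19402052 -0.11669035] [ 0.17  0.61 -0.91  2.11  0.72  0.76 -0.67]
```

View pics/t2.png

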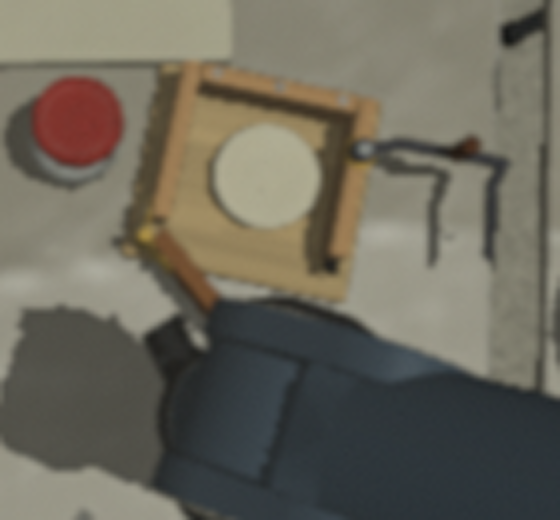

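The fingers are shut with tips 25 mm ahead, and they stand outside the gate, which hasn't moved. Next I'll push the gate along its arc.

Run:
```python
from h import *
f0=F()
for phi in [.7,.55,.4,.28,.18]:
    p,a=gate_pose(phi,0); hit=move_l(p,a,feed=.06,until_force=9)
    f=F()-f0; print(phi,hit,f.round(2))
    if hit: break
else:
    for phi in np.arange(.165,.02,-.015):
        p,a=gate_pose(phi,0); hit=move_l(p,a,feed=.02,until_force=8)
        n=R2@[np.cos(phi),-np.sin(phi)]; fn=-(F()-f0)[:2]@n; print(round(phi,3),hit,fn.round(2))
        if hit or fn>7: break
sleep(.25); print(sense()['time_s'])
```

```text
0.7 False [-0.22 -0.45 -0.78]
0.55 False [0.35 0.47 0.42]
0.4 False [-0.52  0.38  0.23]
0.28 False [ 0.12 -0.1  -1.21]
0.18 False [-0.36 -0.44 -1.08]
0.165 False 0.64
0.15 False 0.47
0.135 False -0.01
0.12 False 0.57
0.105 False 0.13
0.09 False 0.75
0.075 False 0.09
0.06 False 2.04
0.045 False 3.5
0.03 False 3.82
13.225
```

Run:
```python
from h import *
p,a=gate_pose(.06,40); move_l(p,feed=.08); move_l([*p[:2],.24],feed=.2)
# view pose: back off so wrist camera sees gate and hook
movep([.53,.10,.36],att(-.3+np.pi))
s=sense(); pic,d=camera("wrist"); c=camera_params("wrist")
np.savez("w2.npz",p=pic,d=d,pos=s['position'],rot=s['tcp_rot'],K=c['K'],T=c['tool_from_camera'])
print(s['time_s'],s['position'],np.round(s['joint_pos'],2))
cv2.imwrite("pics/w2.png",cv2.resize(pic[:,:,::-1],(800,600),interpolation=cv2.INTER_CUBIC))
pic,d=camera("top"); cv2.imwrite("pics/t3.png",pic[:,:,::-1])
```

```text
15.5833 [0.52928696 0.09999173 0.35862079] [ 0.7   0.44 -1.3   1.67  0.43  1.37  0.61]
```

View pics/w2.png

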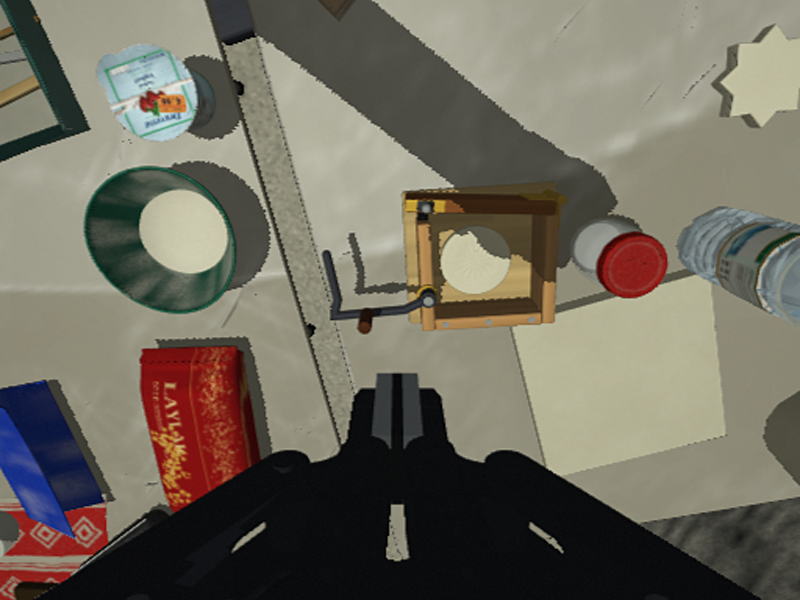

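The gate is nearly shut, with the pin at (426,209), pivot at (428,298) and stud from (370,311) to its top at (364,326). The jar, star and medallion are undisturbed.

```bash
cat > m2.py <<'E'
from h import *
w=np.load("w2.npz"); K,T,Rt,p0=w['K'],w['T'],w['rot'],w['pos']
def C(x,y,z):
    u,v=(np.array([x,y])+.5)/1.5625-.5
    d=Rt@T[:3,:3]@np.linalg.solve(K,[u,v,1]); o=p0+Rt@T[:3,3]; return (o+d*(z-o[2])/d[2])[:2]
m=lambda q:((q-t)@R2*1e3).round(1)
piv,stud,pin=C(428,298,.078),C(364,326,.106),C(426,209,.079)
print("piv",piv,m(piv),"exp 20,-56; stud",stud,m(stud),"pin",pin,m(pin))
print("stud rel",m(stud)-m(piv)); d=m(stud)-m(piv); print("r",np.hypot(*d),"a",np.arctan2(d[1],d[0])-np.arctan2(-8.5,-56))
print("R back corner",m(C(556,322,.058)),m(C(425,329,.058)))
E
python3 m2.py
python3 - <<'E'
import cv2
p=cv2.imread("pics/t3.png")[145:260,240:380]
cv2.imwrite("pics/t3c.png",cv2.resize(p,None,fx=5,fy=5,interpolation=cv2.INTER_CUBIC))
E
```

```text
piv [0.58702171 0.10926424] [ 16.7 -54. ] exp 20,-56; stud [0.58516323 0.05297758] [  28.1 -109.2] pin [0.51214927 0.12891525] [-60.7 -52.5]
stud rel [ 11.4 -55.2]
r 56.36488268416781 a 1.6238189444752589
R back corner [54.8 65. ] [ 54.2 -57.2]
```

```bash
cat >> h.py <<'E'
piv=np.array([.589,.108])
def hook_pose(a,off,z=.106,r=57):
    g=th-2.991+a; u=np.array([np.cos(g),np.sin(g)]); o=np.array([-u[1],u[0]])
    q=piv+(r*u+(17+off)*o)/1e3
    return np.r_[q,z],att(g-np.pi/2+np.pi),o
E
python3 - <<'E'
from h import *
p,a,_=hook_pose(1.6,18); movep([*p[:2],.25],a); move_l([*p[:2],.125],feed=.15); hit=move_l(p,feed=.04,until_force=4)
f0=F(); print("down",hit,sense()['time_s'],sense()['position'])
if not hit:
    for h in np.arange(1.5,.55,-.15):
        p,a,o=hook_pose(h,0); hit=move_l(p,a,feed=.06,until_force=8); fn=(F()-f0)[:2]@o
        print(round(h,2),hit,fn.round(2))
        if hit: break
print(sense()['time_s'])
pic,d=camera("top"); cv2.imwrite("pics/t4.png",cv2.resize(pic[145:275,240:380,::-1],None,fx=4,fy=4,interpolation=cv2.INTER_CUBIC))
E
```

```text
down False 19.4917 [0.62066218 0.04915809 0.10581232]
1.5 False 0.16
1.35 False -0.54
1.2 False 0.44
1.05 False -0.03
0.9 False -0.13
0.75 False 0.05
0.6 False -0.81
21.95
```

View pics/t4.png

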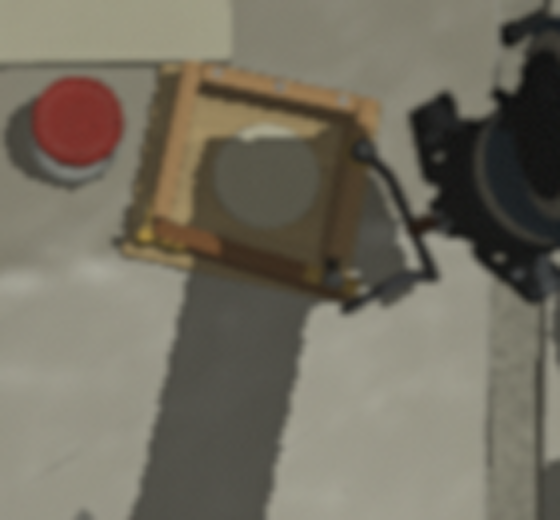

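The hook has followed the fingers to about 0.6. Its arm tip is at (345,308) and the pin at (330,268), and the gate is still shut. Now I'll press in slowly and watch the force.

Run:
```python
from h import *
f0=np.zeros(3); pk=0; log=[]
for h in np.arange(.58,-.3,-.02):
    p,a,o=hook_pose(h,0); hit=move_l(p,a,feed=.02,until_force=10); f=F(); fn=f[:2]@o
    log.append((round(h,2),round(fn,1),bool(hit))); pk=max(pk,fn)
    if fn>20 or (pk>3 and fn<.35*pk): break
print(log,f.round(1),sense()['time_s'],sense()['position'],p)
```

```text
[(np.float64(0.58), np.float64(0.1), False), (np.float64(0.56), np.float64(0.9), False), (np.float64(0.54), np.float64(0.1), False), (np.float64(0.52), np.float64(0.1), False), (np.float64(0.5), np.float64(-0.2), False), (np.float64(0.48), np.float64(0.2), False), (np.float64(0.46), np.float64(0.4), False), (np.float64(0.44), np.float64(-0.5), False), (np.float64(0.42), np.float64(0.0), False), (np.float64(0.4), np.float64(0.2), False), (np.float64(0.38), np.float64(-0.1), False), (np.float64(0.36), np.float64(0.3), False), (np.float64(0.34), np.float64(0.1), False), (np.float64(0.32), np.float64(1.2), False), (np.float64(0.3), np.float64(2.4), False), (np.float64(0.28), np.float64(2.5), False), (np.float64(0.26), np.float64(3.4), False), (np.float64(0.24), np.float64(2.7), False), (np.float64(0.22), np.float64(3.5), False), (np.float64(0.2), np.float64(3.7), False), (np.float64(0.18), np.float64(4.6), False), (np.float64(0.16), np.float64(4.3), False), (np.float64(0.14), np.float64(4.2), False), (np.float64(0.12), np.float64(3.5), False), (np.float64(0.1), np.float64(3.7), False), (np.float64(0.08), np.float64(3.8), False), (np.float64(0.06), np.float64(3.4), False), (np.float64(0.04), np.float64(1.8), False), (np.float64(0.02), np.float64(0.4), False)] [-0.1 -0.4  0.3] 29.25 [0.53106455 0.09616663 0.10576948] [0.53099754 0.09481991 0.106     ]
```

Run:
```python
from h import *
log=[]
for h in np.arange(.005,-.2,-.015):
    p,a,o=hook_pose(h,0); hit=move_l(p,a,feed=.015,until_force=6); fn=F()[:2]@o
    log.append((round(float(h),3),round(float(fn),1),bool(hit)))
    if hit or fn>7: break
print(log,sense()['time_s'])
# back off along outward tangent, raise, look
p,a,o=hook_pose(h,35); move_l(p,feed=.08); move_l([*p[:2],.24],feed=.2)
movep([.53,.10,.36],att(-.3+np.pi)); sleep(.2)
s=sense(); pic,d=camera("wrist"); print(s['time_s'],s['position'])
np.savez("w3.npz",p=pic,d=d,pos=s['position'],rot=s['tcp_rot'])
cv2.imwrite("pics/w3.png",cv2.resize(pic[90:230,200:380,::-1],None,fx=4,fy=4,interpolation=cv2.INTER_CUBIC))
```

```text
Traceback (most recent call last):
rig.Unreachable: the arm cannot follow that straight line within its joint ranges
```

Run:
```python
from h import *
log=[]
print(np.round(sense()['joint_pos'],2))
try:
  for h in np.arange(.005,-.2,-.015):
    p,a,o=hook_pose(h,0); hit=move_l(p,feed=.015,until_force=6); fn=F()[:2]@o
    log.append((round(float(h),3),round(float(fn),1),bool(hit)))
    if hit or fn>7: break
except Unreachable as e: print(e)
print(log,sense()['time_s'],np.round(sense()['joint_pos'],2))
```

```text
[-1.11  0.85  1.28  2.04 -0.97  1.06 -2.66]
[(0.005, -0.2, False), (-0.01, -0.1, False), (-0.025, 0.5, False), (-0.04, 0.4, False), (-0.055, 0.0, False), (-0.07, 0.3, False), (-0.085, 2.7, False), (-0.1, 5.6, False), (-0.115, 6.9, False), (-0.13, 7.5, False)] 33.7583 [-1.11  0.85  1.29  2.04 -0.97  1.06 -2.66]
```

Run:
```python
from h import *
p0=sense()['position']; R0=np.array(sense()['tcp_rot']); o=hook_pose(-.13,0)[2]
for psi_d in [0,.3,.6,-.3]:
    p=np.r_[p0[:2]+.03*o,p0[2]]; psi=np.arctan2(R0[1,0],R0[0,0])+psi_d
    try: move_l(p,att(psi),feed=.06); print("ok",psi_d); break
    except Unreachable as e: print(psi_d,e)
else: raise SystemExit
move_l([*p[:2],.22],feed=.15)
movep([.53,.10,.36],att(-.3+np.pi)); sleep(.2)
s=sense(); pic,d=camera("wrist"); print(s['time_s'],s['position'],s['wrist_force'])
np.savez("w3.npz",p=pic,d=d,pos=s['position'],rot=s['tcp_rot'])
cv2.imwrite("pics/w3.png",cv2.resize(pic[90:230,200:380,::-1],None,fx=4,fy=4,interpolation=cv2.INTER_CUBIC))
```

```text
ok 0Traceback (most recent call last):
  File "<stdin>", line 8, in <module>
rig.Unreachable: the arm cannot follow that straight line within its joint ranges
```

Run:
```python
from h import *
s=sense(); p=s['position']; R0=np.array(s['tcp_rot']); psi0=np.arctan2(R0[1,0],R0[0,0])
print(psi0,np.round(s['joint_pos'],2),p,s['time_s'])
for d in [.3,.6,1.,-.3]:
    try: move_l([p[0],p[1],.22],att(psi0+d),feed=.12); print("ok",d); break
    except Unreachable as e: print(d,e)
else: raise SystemExit
movep([.53,.10,.36],att(-.3+np.pi)); sleep(.2)
s=sense(); pic,d=camera("wrist"); print(s['time_s'],s['position'],s['wrist_force'])
np.savez("w3.npz",p=pic,d=d,pos=s['position'],rot=s['tcp_rot'])
cv2.imwrite("pics/w3.png",cv2.resize(pic[90:230,200:380,::-1],None,fx=4,fy=4,interpolation=cv2.INTER_CUBIC))
```

```text
-1.7445076377041637 [-1.07  0.83  1.28  2.06 -0.96  1.04 -2.6 ] [0.52355094 0.07158826 0.10616429] 34.4583
ok 0.3
38.5167 [0.52994552 0.10006494 0.35977793] [ 0.1589933  -0.1282231   0.05116699]
```

View pics/w3.png

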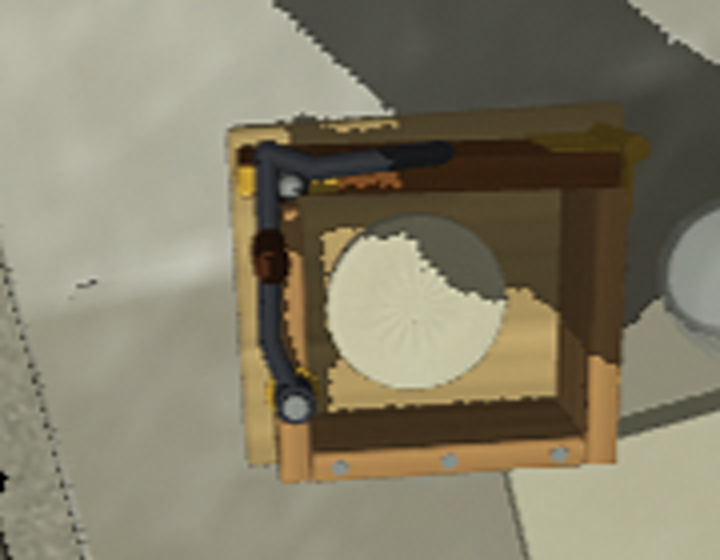

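The hook lies round the pin at (291,186), with the stud at about (270,255) and the pivot at (294,403). The medallion is unmoved. I'll check the angles numerically.

Run:
```python
from h import *
c=camera_params("wrist"); K,T=np.array(c['K']),np.array(c['tool_from_camera'])
def C(f,u,v,z):
    w=np.load(f); d=w['rot']@T[:3,:3]@np.linalg.solve(K,[u,v,1]); o=w['pos']+w['rot']@T[:3,3]
    return ((o+d*(z-o[2])/d[2])[:2]-t)@R2*1e3
k=lambda x,y:((x+.5)/4-.5+200,(y+.5)/4-.5+90)
k2=lambda x,y:((x+.5)/1.5625-.5,(y+.5)/1.5625-.5)
pv=C("w3.npz",*k(294,403),.078); pn=C("w3.npz",*k(291,186),.079); 
print("piv",pv,"pin-piv",pn-pv,"before",C("w2.npz",*k2(426,209),.079)-C("w2.npz",*k2(428,298),.078))
for y in (262,272,280):
    d=C("w3.npz",*k(271,y),.106)-pv; print(y,np.hypot(*d),np.arctan2(d[1],d[0])-np.arctan2(-8.5,-56))
x=(pn-pv)[0]+20+58; r=119
print("gate",(7-x)/r)
# jar & star check in top view vs start
pic,_=camera("top"); a=np.load("top0.npz")['p'].astype(int)
for n,(u0,u1,v0,v1) in dict(jar=(240,273,160,195),star=(178,213,205,242)).items():
    print(n,np.abs(pic[v0:v1,u0:u1].astype(int)-a[v0:v1,u0:u1]).mean().round(2))
```

```text
piv [ 18.01390024 -54.45495905] pin-piv [-74.13271791   2.13028501] before [-77.39365404   1.52261064]
262 56.17822001699801 -0.03792128774313985
272 53.10249783057189 -0.028485615346343973
280 50.63363976790688 -0.020069377962252055
gate 0.026325360595260326
jar 11.15
star 10.55
```

```bash
python3 -c "
from rig import *
print(finish_job(), sense()['time_s'])"
```

```text
the job is handed in; nothing more can be done
the job is handed in; nothing more can be done
```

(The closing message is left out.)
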